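# Dispense one test cartridge and nudge it onto the green spot

## Robot

A 6-joint arm with a two-finger parallel gripper is mounted at the origin on the work surface. World frame = base frame: x ahead of the robot, y to its left, z up, the work surface at z = 0. Lengths are in m, angles in rad, forces in N, time in s.
With the tool pointing down it reaches from about 0.35 to 0.975 m from the base axis. Payload 4.9 kg.
Tool frame: the origin (TCP) lies on the centre line of the jaws, within the pads' length; the fingertips stand 8 mm ahead of it and the grasp point (between the pads) lies 11 mm behind it; z points along the fingers, y is the direction in which the jaws open and shut (so a half turn about z gives the same grasp; the last joint's range is limited). The gripper opens to 85 mm and grips with 20 to 120 N. Pads are 22 mm wide; open, the fingers measure 114 mm over their backs; the gripper's body (76 mm by 85 mm) begins 54 mm behind the grasp point. The pads swing forward as they close: fully open they stand 13 mm farther back than shut.
Start: joints at [1.105, 0.053, 1.613, -0, 1.476, -0.119], TCP at [0.212, 0.588, 0.202] pointing down, gripper open.
Joint ranges: [-3.01, 3.01], [-1.01, 2.22], [0.06, 2.58], [-1.02, 4.17], [0.09, 2.62], [-3.14, 3.14]. Speed limits (rad/s): [2.57, 2.57, 3.14, 3.14, 3.14, 3.14].

## Interface

Orientations are given as a rotation vector (axis times angle).
In Python, from station import get_obs, get_image, calibration, finish_job gives the robot as it stands. The module is installed in compiled form; this text tells all that it offers.
- The arm moves only by the shell command python3 -m jog 'ROWS' [FORCE]. ROWS is JSON, a list of rows, each a list of 7 numbers: the shift along the tool's x, y, z in cm, then the turn, a rotation vector about the tool's x, y, z in rad, then the closure in counts, from 0 (fully open) to 255 (shut). In form: [[dx, dy, dz, ax, ay, az, jaw], ...]. A call has 1 to 8 rows; each row is the pose to reach, as a shift and turn from the pose measured when the call began, along the tool's axes at that moment; what a row does not reach only later rows make up. A row lasts 1/12 s, in which the tool goes at most 41.7 mm and 7.16 degrees, less where a joint would pass 70% of its speed; a pose out of reach is approached as far as the arm can. A call with a gripper value outside its range is refused whole. The fingers move at their own pace and stop on an object; FORCE is the grip in N (left out, the last holds). Time passes only in rows, so rows that repeat a pose let the fingers close. It gives the time, the measured TCP pose, the force and the opening at its end, in the units of the state.
- get_obs(): the state, without advancing time (a new reading comes with each control period).
- get_image(name): name is "scene" or "top"; returns the picture (384x512x3 uint8, red, green, blue); there is no depth.
- calibration(name): a dict with "vfov" (degrees; the focal length in pixels is half the picture's height over the tangent of half this angle, whatever the lens; pixels are square), "cx", "cy" (the principal point, pixels), "dist_coeffs" ([k1, k2, p1, p2, k3] as OpenCV has them; the pictures are not rectified), "R" (3x3) and "t" (3): a world point X has camera coordinates R X + t. Camera axes: x right, y down, z forward; pixel columns grow to the right and rows downward; lengths in m; the calibration is good to about 2 mm. A picture is of the moment at which its call begins. calibration takes no time and is no camera call.
- finish_job(): hands the job in, once; it reports no verdict.
The state is a dict: "t": time; "q": joint angles; "dq": joint speeds; "effort": joint torques, N m; "tool_pos": TCP position; "tool_rot": TCP orientation; "contact_force": force on the tool from outside, world axes, zero at the start; "wrist_torque": the same for the moment, N m; "opening": finger opening in m.
Only numpy, scipy, OpenCV 4.12 (cv2) and the standard library are available. Lean on these libraries where they do the work, as an engineer would, in place of code of your own. Each camera call takes 0.05 s, during which the arm holds its last target. There are 200 camera calls.

## Task

Press the dispenser's red plunger all the way down once and let it come back up, so that one single test cartridge comes out of the outlet. Then, with the fingertips, gently push that cartridge along the bench until it lies at the middle of the green spot. Do not pinch or lift any cartridge, leave the others in the dispenser, and leave the other things on the bench where they are.

Things in the scene. Friction and masses are not known exactly. Their poses are not given: they have to be found in the camera images.
- plunger (a joint): travel of the red plunger in m: 0 = up (rest), 0.022 = fully down, a hard stop. Springs back by itself in under 0.5 s. Spring 3 N at the top, 5 N at the bottom; a slow press (25 mm/s) may briefly show 6 to 10 N on the way, so force stops under 12 N can halt it early. Pressing drives a pusher that slides the lowest cartridge out; the next drops when the plunger comes up.
- plunger_top (a point): centre of the flat top of the red plunger's cap (38 mm diameter, 10 mm thick); 85 mm above the bench at rest, moves straight down 22 mm. It lies 65 mm behind the dispenser's origin (along the dispenser's -x), on the robot's side.
- dispenser: cartridge dispenser, fixed to the bench: a blue square magazine tower (51 x 51 mm, 60 mm high, open top, clear front) with a white housing behind it (80 x 60 mm, 45 mm high) that carries the red plunger. Origin on the bench under the tower's centre; x points out of the outlet, away from the robot; z up. The outlet is an opening 16.5 mm high at the foot of the tower's +x face, which lies 25.5 mm from the origin.
- outlet (a point): point on the bench, 66 mm in front of the dispenser's origin along its +x, around which the centre of the dispensed cartridge comes to lie after a slow full press (a fast press throws it some mm farther)
- cartridge0: the lowest cartridge in the magazine, the one to be dispensed: sealed test cartridge, white plastic square tile with a blue label on top, 40 x 40 x 13 mm, 16 to 30 g; origin at the centre of its underside, z up. It starts on the bench under the tower's centre and is light and free to slide on the bench
- green_spot: flat green disc printed on the bench (no height), 90 mm diameter, white dot in the middle; origin at its centre
- yellow_spot: flat yellow disc printed on the bench, 90 mm diameter, the wrong place; origin at its centre. Green and yellow lie to either side of the outlet, either way round
- cartridge1: cartridge number 1 above the lowest in the magazine, to stay inside: sealed test cartridge, white plastic square tile with a blue label on top, 40 x 40 x 13 mm, 16 to 30 g; origin at the centre of its underside, z up; its underside starts 13 mm above the bench
- cartridge2: cartridge number 2 above the lowest in the magazine, to stay inside: sealed test cartridge, white plastic square tile with a blue label on top, 40 x 40 x 13 mm, 16 to 30 g; origin at the centre of its underside, z up; its underside starts 26 mm above the bench
- cartridge3: cartridge number 3 above the lowest in the magazine, to stay inside: sealed test cartridge, white plastic square tile with a blue label on top, 40 x 40 x 13 mm, 16 to 30 g; origin at the centre of its underside, z up; its underside starts 39 mm above the bench
- vial: bystander: small jar with red cap, 24 mm diameter, 45 mm high, standing ahead of the outlet; origin under its centre
- reagent: bystander: amber bottle, 52 mm diameter, 85 mm high; origin under its centre
- timer: bystander: black bench timer, 25 x 65 x 60 mm high; origin under its centre
- tip_box: bystander: blue box with clear lid, 87 x 122 x 63 mm high; origin under its centre
- basket: bystander: blue bowl-shaped basket, 120 mm diameter, 55 mm high; origin under its centre
- tube_rack: bystander, fixed: white rack of capped tubes, 75 x 160 x 88 mm high; origin under its centre
- marker: bystander: black pen lying on the bench, 14 mm diameter, 130 mm long; origin under its middle
Things that resemble listed ones, but are neither listed nor needed, are in the scene too. Leave any purple look-alike of the cartridge3 alone.

How it is judged:
By the outcome, as a careful person would: the job done as asked, in the order asked, and still so for the second after the job is handed in, with the robot touching nothing.
It also fails if it takes over 48 s, if anything falls off the work surface, if the arm or the gripper's body presses on something with over 40 N, if the wrist force passes 120 N, or if a joint passes its speed limit or range.

## Working session

There is one attempt and no reset: what is moved stays moved. The work goes in short steps, Python scripts to look and compute and a shell command to move; the robot and the scene stay as the last step left them, time stands still between calls to the robot, and variables do not carry over. Pictures are saved under pics/ and viewed, about 8 in all and at most 12, crops included, and the job is handed in when it is done.

```bash
mkdir -p pics; cat > h.py <<'E'
import numpy as np, cv2
from station import *
def K(c):
    f=192/np.tan(np.radians(c["vfov"])/2); return np.array([[f,0,c["cx"]],[0,f,c["cy"]],[0,0,1]])
def ray(name,uv,z):
    c=calibration(name); R=np.array(c["R"]);t=np.array(c["t"])
    p=cv2.undistortPoints(np.array([[uv]],float),K(c),np.array(c["dist_coeffs"],float))[0,0]
    d=R.T@np.array([p[0],p[1],1]); o=-R.T@t
    return o+d*(z-o[2])/d[2]
def proj(name,X):
    c=calibration(name)
    return cv2.projectPoints(np.array(X,float).reshape(-1,1,3),cv2.Rodrigues(np.array(c["R"]))[0],np.array(c["t"],float),K(c),np.array(c["dist_coeffs"],float))[0][:,0]
def snap(name,f):
    im=get_image(name); cv2.imwrite(f"pics/{f}.png",im[:,:,::-1]); return im
def blobs(im,lo,hi,amin=40):
    m=cv2.inRange(cv2.cvtColor(im,cv2.COLOR_RGB2HSV),lo,hi)
    n,l,s,c=cv2.connectedComponentsWithStats(m)
    return [(s[i].tolist(),c[i].round(1).tolist()) for i in range(1,n) if s[i][4]>=amin]
E
python3 - <<'E'
from h import *
a=snap("top","top0");b=snap("scene","scene0")
cv2.imwrite("pics/both0.png",cv2.resize(np.hstack([a,b])[:,:,::-1],(800,300)))
for n,i in(("top",a),("scene",b)):
    c=calibration(n);print(n,(-np.array(c["R"]).T@np.array(c["t"])).round(3))
    for k,lo,hi in(("green",(45,80,60),(80,255,255)),("yellow",(22,120,100),(34,255,255)),("red",(0,150,80),(6,255,255)),("red2",(174,150,80),(180,255,255)),("blue",(100,120,60),(125,255,255))):
        print(k,blobs(i,lo,hi))
print(get_obs())
E
```

```text
top [0.461 0.006 0.957]
green [([170, 160, 34, 34, 880], [186.7, 176.2])]
yellow [([264, 150, 35, 34, 910], [280.9, 166.6])]
red [([223, 135, 8, 9, 55], [226.6, 138.7]), ([231, 224, 14, 14, 153], [237.8, 230.4])]
red2 []
blue [([272, 77, 6, 18, 63], [274.6, 85.0]), ([293, 79, 6, 17, 63], [295.1, 86.4]), ([491, 171, 21, 13, 184], [501.8, 177.4]), ([95, 184, 49, 49, 1832], [119.0, 208.1]), ([232, 199, 8, 10, 48], [235.4, 203.8]), ([442, 286, 70, 63, 3219], [474.7, 315.9])]
scene [ 1.134 -0.534  0.954]
green [([421, 133, 41, 44, 179], [436.7, 158.7]), ([429, 137, 41, 45, 182], [444.9, 163.5]), ([438, 142, 40, 44, 175], [453.9, 167.7]), ([446, 146, 41, 45, 226], [464.0, 171.6]), ([297, 167, 33, 25, 639], [313.0, 179.2]), ([327, 226, 15, 15, 102], [333.9, 232.7]), ([336, 232, 14, 16, 104], [342.5, 239.6]), ([344, 239, 15, 16, 108], [351.3, 246.4]), ([230, 252, 9, 21, 63], [233.8, 262.4])]
yellow [([239, 224, 37, 31, 881], [257.0, 238.9])]
red [([231, 154, 14, 12, 131], [237.6, 159.3]), ([311, 205, 9, 10, 75], [315.1, 209.7])]
red2 []
blue [([161, 0, 52, 29, 882], [181.7, 10.3]), ([305, 10
[... 693 characters left out ...]
32.6]), ([44, 342, 15, 28, 224], [50.5, 358.9])]
{'t': 0.1, 'q': array([ 1.10499101e+00,  5.32912466e-02,  1.61415985e+00, -1.09641184e-05,
        1.47597440e+00, -1.19002917e-01]), 'dq': array([ 0.00119112, -0.0019489 , -0.00241488,  0.00133374, -0.00027115,
        0.00204584]), 'effort': array([ 2.60473371e-04, -3.94903457e+01, -3.71364641e+01, -1.50768774e-04,
        3.84004015e-03, -3.04461446e-05]), 'tool_pos': array([0.21216082, 0.58723878, 0.20108385]), 'tool_rot': array([-5.41938908e-01, -3.09396919e+00,  2.76130463e-03]), 'contact_force': array([-0.55423006, -0.40715883,  0.23807814]), 'wrist_torque': array([ 0.00974595, -0.07713375, -0.0209356 ]), 'opening': 0.08565575283039936}
```

View pics/top0.png

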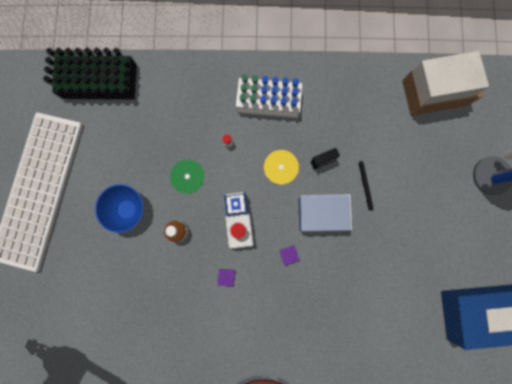

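View pics/scene0.png

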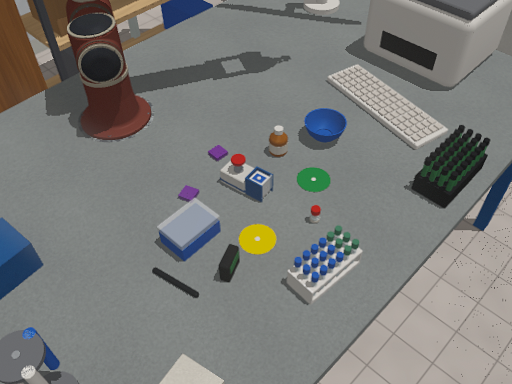

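The top view shows the plunger at (238,230), the tower at (236,204), green at (187,176) on the left, yellow at (281,167), the vial at (227,140) and the reagent bottle at (175,232). Two purple decoys lie near the dispenser.

```bash
python3 - <<'E'
from h import *
a=cv2.imread("pics/top0.png")[:,:,::-1].copy();b=cv2.imread("pics/scene0.png")[:,:,::-1].copy()
print("green",ray("top",(186.7,176.2),0),ray("scene",(313,179.2),0))
print("yellow",ray("top",(280.9,166.6),0),ray("scene",(257,238.9),0))
# plunger: mask includes sides in scene; top-face centre
print("plunger",ray("top",(237.6,230.2),.083),ray("scene",(237.6,159.3),.081))
print("vial",ray("top",(226.6,138.7),.045),ray("scene",(315.1,209.7),.042))
print("reagent cap",ray("top",(171,231),.085), "tower label",ray("top",(235.4,203.8),.052))
m=cv2.inRange(cv2.cvtColor(a,cv2.COLOR_RGB2HSV),(0,0,170),(180,60,255))
m2=cv2.inRange(cv2.cvtColor(a,cv2.COLOR_RGB2HSV),(95,60,40),(130,255,255))
for k,mm,z in (("house",m,.045),("tower",m2,.06)):
    n,l,s,c=cv2.connectedComponentsWithStats(mm[185:260,215:262])
    for i in range(1,n):
        if s[i][4]>30:
            r=cv2.minAreaRect(cv2.findContours((l==i).astype(np.uint8),0,2)[0][0]); P=cv2.boxPoints(r)+[215,185]
            print(k,s[i][4],[ray("top",p,z)[:2].round(3).tolist() for p in P])
cv2.imwrite("pics/crop.png",np.hstack([cv2.resize(x[:,:,::-1],None,fx=5,fy=5,interpolation=2) for x in (a[185:265,200:275],b[140:220,215:290])]))
E
```

```text
green [6.04335265e-01 2.11444198e-01 1.11022302e-16] [0.60267031 0.20993762 0.        ]
yellow [ 0.6335874  -0.03231367  0.        ] [ 0.6321634  -0.03354557  0.        ]
plunger [0.46712457 0.0696116  0.083     ] [0.46535572 0.06911091 0.081     ]
vial [0.69386328 0.10578487 0.045     ] [0.69447436 0.10308632 0.042     ]
reagent cap [0.46208343 0.22463755 0.085     ] tower label [0.53089609 0.07883519 0.052     ]
house 156 [[0.551, 0.103], [0.557, 0.063], [0.514, 0.056], [0.509, 0.096]]
house 442 [[0.499, 0.104], [0.507, 0.047], [0.433, 0.037], [0.425, 0.093]]
tower 124 [[0.551, 0.108], [0.558, 0.053], [0.509, 0.047], [0.502, 0.101]]
tower 97 [[0.544, 0.089], [0.544, 0.067], [0.518, 0.067], [0.518, 0.088]]
```

View pics/crop.png

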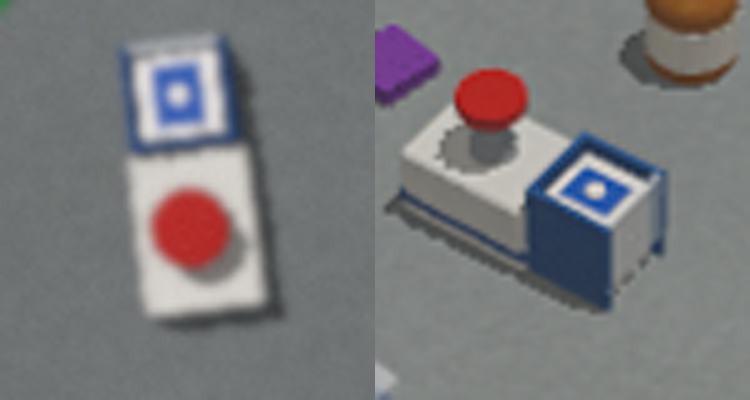

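The crop confirms the geometry: the dispenser yaw is about 0.14, its origin is (0.530,0.077), and the plunger is at (0.466,0.069). I'll go above the plunger with the jaws shut and the tool turned for the later push.

```bash
cat > d.py <<'E'
# usage: d.py x y z yaw  -> row (cm, rad) to reach this TCP pose, tool down, tool-y at yaw
import sys, numpy as np
from scipy.spatial.transform import Rotation as Ro
from station import get_obs
x,y,z,a=map(float,sys.argv[1:5]); o=get_obs(); R0=Ro.from_rotvec(o["tool_rot"])
Rt=Ro.from_matrix(np.array([[-np.sin(a),np.cos(a),0],[np.cos(a),np.sin(a),0],[0,0,-1]]).T)
print("t",round(o["t"],2),"pos",o["tool_pos"].round(4),"F",o["contact_force"].round(1),"q6",o["q"][5].round(2))
print((R0.inv().apply(np.array([x,y,z])-o["tool_pos"])*100).round(2),(R0.inv()*Rt).as_rotvec().round(3))
E
sed -i 's/\[-np.sin(a),np.cos(a),0\],\[np.cos(a),np.sin(a),0\]/[-np.sin(a),np.cos(a),0],[np.cos(a),np.sin(a),0]/' d.py
python3 d.py 0.466 0.069 0.20 0.0; python3 d.py 0.466 0.069 0.13 0.0
```

```text
t 0.1 pos [0.2122 0.5872 0.2011] F [-0.6 -0.4  0.2] q6 -0.12
[-41.49 -40.11   0.17] [-2.000e-03  1.000e-03  1.224e+00]
t 0.1 pos [0.2122 0.5872 0.2011] F [-0.6 -0.4  0.2] q6 -0.12
[-41.49 -40.1    7.17] [-2.000e-03  1.000e-03  1.224e+00]
```

```bash
python3 -m jog '[[-41.5,-40.1,0.2,0,0,1.224,255],[-41.5,-40.1,0.2,0,0,1.224,255],[-41.5,-40.1,0.2,0,0,1.224,255],[-41.5,-40.1,0.2,0,0,1.224,255],[-41.5,-40.1,0.2,0,0,1.224,255],[-41.5,-40.1,0.2,0,0,1.224,255],[-41.5,-40.1,0.2,0,0,1.224,255],[-41.5,-40.1,0.2,0,0,1.224,255]]'; python3 d.py 0.466 0.069 0.13 0.0
```

```text
t: 0.77
tool_pos: [0.3589, 0.2864, 0.2003]
tool_rot: [1.966, 2.45, -0.003]
contact_force: [1.1, -0.5, 0.5]
opening: -0.0
t 0.77 pos [0.3589 0.2864 0.2003] F [ 1.1 -0.5  0.5] q6 0.29
[-23.54   5.75   7.06] [-0.001  0.002  0.218]
```

```bash
python3 -m jog '[[-23.5,5.75,7.05,0,0,0.218,255],[-23.5,5.75,7.05,0,0,0.218,255],[-23.5,5.75,7.05,0,0,0.218,255],[-23.5,5.75,7.05,0,0,0.218,255],[-23.5,5.75,7.05,0,0,0.218,255],[-23.5,5.75,7.05,0,0,0.218,255],[-23.5,5.75,7.05,0,0,0.218,255],[-23.5,5.75,7.05,0,0,0.218,255]]'; python3 - <<'E'
from h import *
a=snap("top","top1");b=snap("scene","scene1")
cv2.imwrite("pics/crop1.png",np.hstack([cv2.resize(x[:,:,::-1],None,fx=4,fy=4,interpolation=2) for x in (a[150:270,190:290],b[100:220,190:290])]))
E
python3 d.py 0.466 0.069 0.071 0.0
```

```text
t: 1.43
tool_pos: [0.4655, 0.0675, 0.1286]
tool_rot: [-2.225, -2.216, 0.006]
contact_force: [-0.0, 0.5, -0.0]
opening: -0.0001
t 1.53 pos [0.4656 0.0697 0.1299] F [-0.7  0.2  0.3] q6 -0.01
[-0.07  0.05  5.89] [-0.001  0.001  0.   ]
```

View pics/crop1.png

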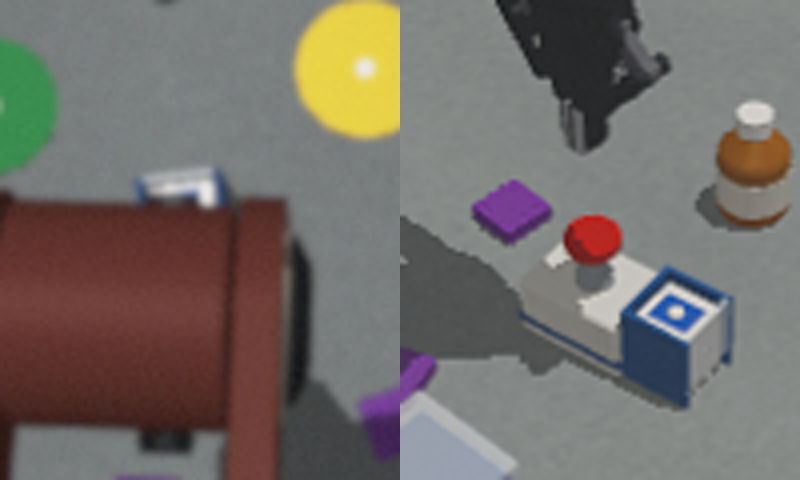

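```bash
python3 -m jog '[[0,0,1.8,0,0,0,255],[0,0,3.2,0,0,0,255],[0,0,3.4,0,0,0,255],[0,0,3.6,0,0,0,255],[0,0,3.8,0,0,0,255],[0,0,4.0,0,0,0,255],[0,0,4.2,0,0,0,255],[0,0,4.4,0,0,0,255]]'; python3 d.py 0.466 0.069 0.071 0.0
```

```text
t: 2.2
tool_pos: [0.466, 0.0698, 0.0865]
tool_rot: [2.221, 2.221, -0.001]
contact_force: [0.1, -0.3, -0.5]
opening: -0.0002
t 2.2 pos [0.466  0.0698 0.0865] F [ 0.1 -0.3 -0.5] q6 -0.01
[-0.08 -0.    1.55] [-0.     0.001  0.   ]
```

```bash
python3 -m jog '[[0,0,0.2,0,0,0,255],[0,0,0.4,0,0,0,255],[0,0,0.6,0,0,0,255]]'; python3 - <<'E'
from h import *
b=snap("scene","scene2")
cv2.imwrite("pics/crop2.png",cv2.resize(b[100:220,190:290,::-1],None,fx=5,fy=5,interpolation=2))
E
```

```text
t: 2.45
tool_pos: [0.4662, 0.0698, 0.0805]
tool_rot: [2.221, 2.221, -0.001]
contact_force: [-0.1, 0.3, -0.0]
opening: -0.0005
```

View pics/crop2.png

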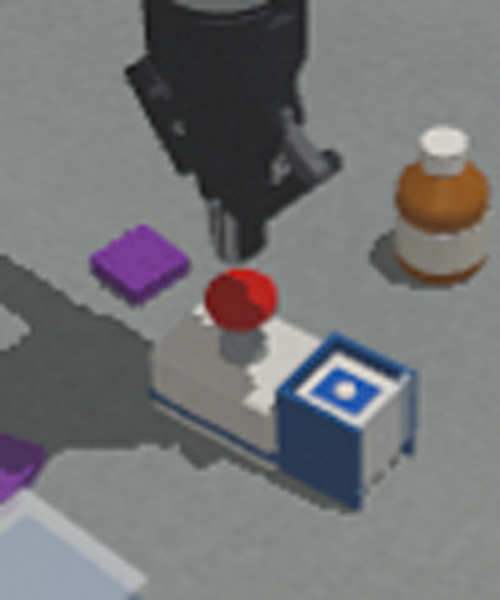

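```bash
python3 - <<'E'
from h import *
print(proj("scene",[[.4662,.0698,.0805],[.4662,.0698,.0725],[.466,.069,.085]]).round(1))
for z in (.07,.08,.09,.1,.11): print(ray("scene",(237.5,152),z).round(4))
print(calibration("scene"))
E
python3 d.py 0.466 0.069 0.071 0.0
```

```text
[[238.  159.5]
 [238.2 161.7]
 [237.7 158.3]]
[0.4373 0.0955 0.07  ]
[0.4452 0.0884 0.08  ]
[0.4531 0.0813 0.09  ]
[0.4609 0.0741 0.1   ]
[0.4688 0.067  0.11  ]
{'vfov': 42.39115555297349, 'cx': 252.17604798476157, 'cy': 193.2874559527356, 'dist_coeffs': array([-0.06636835,  0.        ,  0.        ,  0.        ,  0.        ]), 'R': array([[ 0.71257371,  0.70134325, -0.01887705],
       [ 0.51330496, -0.5394888 , -0.66743528],
       [-0.47828519,  0.46590716, -0.74442851]]), 't': array([-0.41539363, -0.2334515 ,  1.50199458])}
t 2.5 pos [0.4657 0.0698 0.0799] F [-0.3 -0.7 -1.1] q6 -0.01
[-0.08  0.03  0.89] [-0.001  0.001  0.   ]
```

```bash
python3 -m jog '[[0,0,0.2,0,0,0,255],[0,0,0.4,0,0,0,255],[0,0,0.6,0,0,0,255],[0,0,0.8,0,0,0,255],[0,0,1.0,0,0,0,255],[0,0,1.2,0,0,0,255]]'; python3 - <<'E'
from h import *
b=snap("scene","scene3");a=snap("top","top3")
cv2.imwrite("pics/crop3.png",np.hstack([cv2.resize(b[110:200,200:270,::-1],None,fx=6,fy=6,interpolation=2),cv2.resize(a[190:280,210:270,::-1],None,fx=6,fy=6,interpolation=2)]))
print(blobs(a,(0,150,80),(6,255,255),5),blobs(b,(0,150,80),(6,255,255),5))
E
python3 d.py 0.466 0.069 0.071 0.0
```

```text
t: 3.0
tool_pos: [0.4657, 0.0697, 0.0677]
tool_rot: [2.221, 2.222, -0.002]
contact_force: [-0.2, -0.6, -0.4]
opening: -0.0001
[([223, 135, 8, 9, 55], [226.6, 138.7])] [([231, 155, 14, 11, 114], [237.7, 160.0]), ([311, 205, 9, 10, 76], [315.2, 209.7])]
t 3.1 pos [0.4654 0.0697 0.0674] F [-0.6  0.4 -0.4] q6 -0.01
[-0.07  0.06 -0.36] [-0.002  0.001  0.   ]
```

View pics/crop3.png

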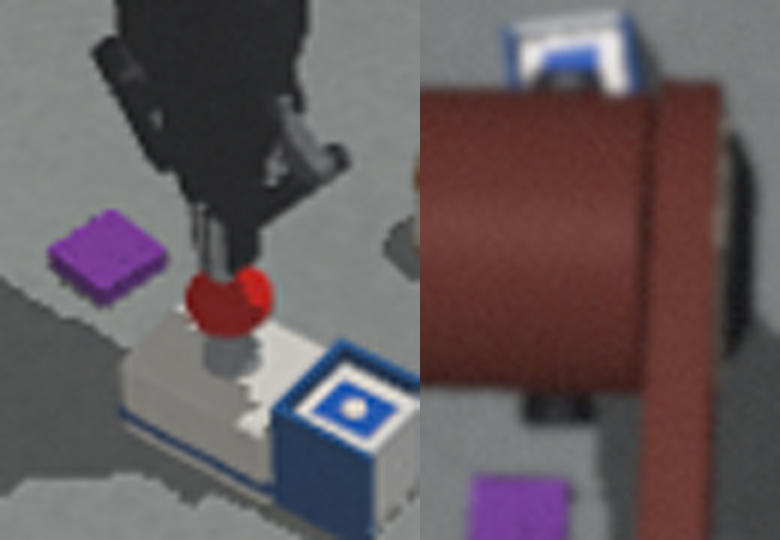

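The finger occludes the back of the cap, so it is above it. The tip therefore sits about 25–30 mm higher than the stated TCP-to-tip distance implies. I'll continue slowly and find the contact by force.

```bash
for i in 1; do python3 -m jog '[[0,0,0.2,0,0,0,255],[0,0,0.4,0,0,0,255],[0,0,0.6,0,0,0,255]]'; done;  python3 -m jog '[[0,0,0.2,0,0,0,255],[0,0,0.4,0,0,0,255]]'; python3 -m jog '[[0,0,0.2,0,0,0,255],[0,0,0.4,0,0,0,255]]'
```

```text
t: 3.35
tool_pos: [0.4654, 0.0698, 0.0613]
tool_rot: [-2.221, -2.221, 0.003]
contact_force: [0.4, 1.4, -0.1]
opening: 0.0
t: 3.52
tool_pos: [0.4654, 0.0697, 0.057]
tool_rot: [-2.221, -2.221, 0.003]
contact_force: [0.0, -0.1, 0.3]
opening: -0.0003
t: 3.68
tool_pos: [0.4655, 0.0697, 0.0535]
tool_rot: [-2.221, -2.221, 0.003]
contact_force: [-3.2, -0.4, 5.6]
opening: 0.0003
```

```bash
python3 -m jog '[[0,0,0.2,0,0,0,255],[0,0,0.4,0,0,0,255],[0,0,0.6,0,0,0,255]]'; python3 -m jog '[[0,0,0.2,0,0,0,255],[0,0,0.4,0,0,0,255],[0,0,0.6,0,0,0,255]]'; python3 -m jog '[[0,0,0.2,0,0,0,255],[0,0,0.4,0,0,0,255]]'
```

```text
t: 3.93
tool_pos: [0.4655, 0.0697, 0.0482]
tool_rot: [-2.22, -2.221, 0.004]
contact_force: [-3.2, -0.2, 6.2]
opening: 0.0002
t: 4.18
tool_pos: [0.4655, 0.0697, 0.0429]
tool_rot: [-2.22, -2.221, 0.005]
contact_force: [-3.6, 0.5, 5.9]
opening: 0.0006
t: 4.35
tool_pos: [0.4655, 0.0697, 0.0396]
tool_rot: [-2.22, -2.221, 0.006]
contact_force: [-3.6, -0.2, 6.0]
opening: -0.0002
```

```bash
python3 - <<'E'
from h import *
b=snap("scene","scene4");a=snap("top","top4")
cv2.imwrite("pics/crop4.png",np.hstack([cv2.resize(b[110:200,200:270,::-1],None,fx=6,fy=6,interpolation=2),cv2.resize(a[160:250,210:270,::-1],None,fx=6,fy=6,interpolation=2)]))
print(blobs(b,(0,150,80),(6,255,255),5))
E
python3 d.py 0.466 0.069 0.033 0.0
```

```text
[([231, 161, 14, 9, 78], [238.0, 165.7]), ([311, 205, 9, 10, 75], [315.1, 209.7])]
t 4.45 pos [0.4654 0.0698 0.0392] F [-1.6  0.7  5.3] q6 -0.01
[-0.08  0.06  0.62] [-0.004  0.001  0.001]
```

View pics/crop4.png

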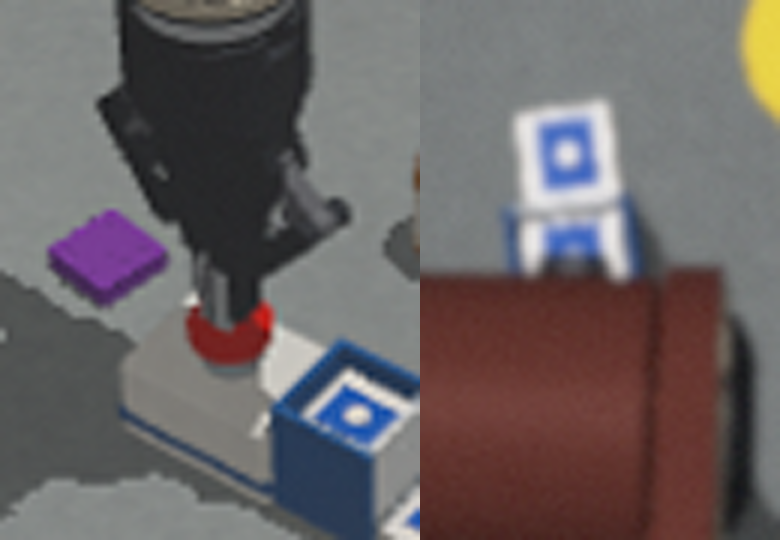

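The cap is being pushed properly, with about 16 mm pressed, and the cartridge is coming out. I'll go on to the stop.

```bash
python3 -m jog '[[0,0,0.2,0,0,0,255],[0,0,0.4,0,0,0,255]]'; python3 -m jog '[[0,0,0.2,0,0,0,255],[0,0,0.3,0,0,0,255]]'; python3 -m jog '[[0,0,0.1,0,0,0,255],[0,0,0.15,0,0,0,255]]'
```

```text
t: 4.62
tool_pos: [0.4655, 0.0697, 0.0358]
tool_rot: [-2.219, -2.221, 0.006]
contact_force: [-3.4, -1.1, 6.1]
opening: 0.0001
t: 4.78
tool_pos: [0.4656, 0.0697, 0.0338]
tool_rot: [-2.219, -2.221, 0.007]
contact_force: [-6.4, -0.6, 15.1]
opening: 0.0002
t: 4.95
tool_pos: [0.4656, 0.0698, 0.0338]
tool_rot: [-2.218, -2.22, 0.008]
contact_force: [-7.0, 0.4, 15.5]
opening: -0.0
```

Stop reached: the TCP stalled at 0.0338 and the force jumped to 15 N, giving 22 mm of travel since contact. The tip-to-TCP offset is therefore +0.029 m in z. Now release.

```bash
python3 -m jog '[[0,0,-1,0,0,0,255],[0,0,-2.5,0,0,0,255],[0,0,-5,0,0,0,255],[0,0,-8,0,0,0,255],[0,0,-9,0,0,0,255],[0,0,-9,0,0,0,255]]'; python3 d.py 0.60 -0.03 0.12 0.0
```

```text
t: 5.45
tool_pos: [0.4689, 0.0699, 0.1276]
tool_rot: [2.219, 2.221, 0.0]
contact_force: [1.5, 0.2, 0.3]
opening: -0.0003
t 5.45 pos [0.4689 0.0699 0.1276] F [1.5 0.2 0.3] q6 -0.01
[-10.   13.1   0.8] [0.002 0.002 0.001]
```

```bash
python3 -m jog '[[-10,13.1,0.8,0,0,0,255],[-10,13.1,0.8,0,0,0,255],[-10,13.1,0.8,0,0,0,255],[-10,13.1,0.8,0,0,0,255],[-10,13.1,0.8,0,0,0,255],[-10,13.1,0.8,0,0,0,255]]'; python3 - <<'E'
from h import *
b=snap("scene","scene5");a=snap("top","top5")
cv2.imwrite("pics/crop5.png",np.hstack([cv2.resize(b[120:260,200:340,::-1],None,fx=3,fy=3,interpolation=2),cv2.resize(a[130:270,180:300,::-1],None,fx=3,fy=3,interpolation=2)]))
print(blobs(b,(0,150,80),(6,255,255),5));print(blobs(a,(100,120,60),(125,255,255),20)); print(blobs(b,(100,120,60),(125,255,255),20))
print(proj("top",[[.5955,.0867,.013]]),proj("scene",[[.5955,.0867,.013]]))
E
python3 d.py 0.60 0.03 0.07 0.0
```

```text
t: 5.95
tool_pos: [0.5996, -0.0312, 0.1167]
tool_rot: [-2.222, -2.219, 0.004]
contact_force: [-0.9, -0.0, 0.4]
opening: 0.0001
[([311, 205, 9, 10, 75], [315.1, 209.7])]
[([262, 76, 6, 8, 31], [264.8, 79.0]), ([273, 77, 5, 8, 30], [275.0, 80.0]), ([283, 78, 6, 8, 32], [285.2, 80.9]), ([293, 79, 6, 17, 62], [295.0, 86.4]), ([262, 86, 5, 7, 28], [264.0, 89.0]), ([272, 86, 5, 8, 30], [274.2, 89.5]), ([282, 87, 6, 8, 30], [284.3, 90.4]), ([261, 96, 5, 6, 26], [263.1, 98.5]), ([271, 96, 5, 8, 29], [273.3, 99.6]), ([282, 97, 5, 8, 28], [283.7, 100.4]), ([292, 97, 5, 9, 33], [293.9, 101.2]), ([491, 171, 21, 13, 184], [501.9, 177.3]), ([95, 184, 49, 49, 1829], [119.0, 208.1]), ([442, 286, 70, 63, 3211], [474.7, 316.0])]
[([305, 108, 42, 34, 1096], [325.0, 123.9]), ([473, 164, 39, 66, 826], [493.5, 198.6]), ([248, 180, 16, 21, 153], [256.7, 190.5]), ([274, 195, 13, 10, 56], [280.0, 199.4]), ([0, 218, 43, 81, 1934], [14.5, 258.3]), ([159, 221, 61, 40, 617], [191.7, 242.3]), ([311, 238, 15, 16, 115], [318.0, 245.3]), ([320, 245, 16, 16, 116], [326.7, 252.2]), ([303, 250, 7, 10, 58], [305.9, 254.6]), ([336, 252, 8, 10, 59], [339.5, 256.3]), ([295, 257, 7, 10, 58], [297.6, 261.4]), ([312, 258, 7, 10, 56], [314.5, 262.1]), ([328, 258, 8, 10, 59], [331.3, 262.7]), ([303, 264, 7, 10, 59], [306.0, 268.7]), ([320, 265, 8, 10, 60], [323.1, 269.5]), ([312, 272, 7, 10, 60], [314.7, 276.4]), ([23, 327, 16, 12, 114], [29.1, 332.5]), ([44, 342, 15, 28, 224], [50.5, 358.9])]
[[234.18695932 179.6630666 ]] [[279.74715752 199.9402443 ]]
t 6.05 pos [ 0.5986 -0.0296  0.118 ] F [-0.7  0.7  0.1] q6 -0.17
[5.96 0.15 4.8 ] [-0.001  0.001  0.001]
```

View pics/crop5.png

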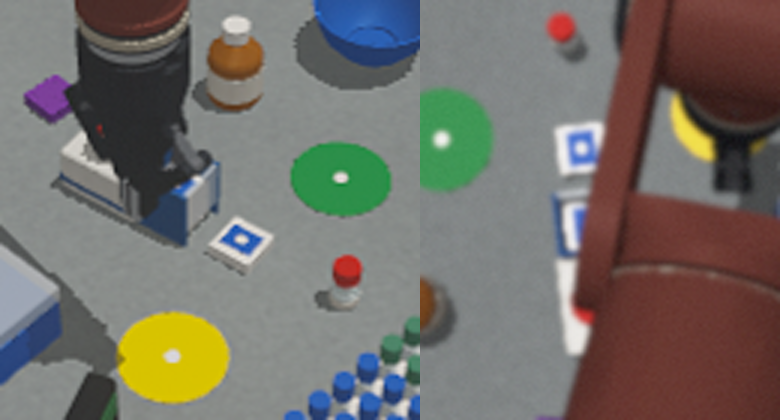

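```bash
python3 - <<'E'
from h import *
print("tip",ray("scene",(249.3,191.5),.147),ray("scene",(249.3,191.5),.11), "cart",ray("scene",(280,199.4),.013),ray("top",(180+(583-420)/3,130+149/3),.013))
E
```

```text
tip [ 0.60713865 -0.02963547  0.147     ] [ 0.58298709 -0.0065061   0.11      ] cart [0.59474127 0.08847527 0.013     ] [0.59549712 0.08632629 0.013     ]
```

```bash
python3 d.py 0.591 0.028 0.00 -0.07
```

```text
t 6.05 pos [ 0.5986 -0.0296  0.118 ] F [-0.7  0.7  0.1] q6 -0.17
[ 5.77 -0.74 11.8 ] [-0.001  0.001  0.071]
```

```bash
python3 -m jog '[[3,-0.7,3,0,0,0.07,255],[5.7,-0.7,6,0,0,0.07,255],[5.7,-0.7,8.5,0,0,0.07,255],[5.7,-0.7,10.5,0,0,0.07,255],[5.7,-0.7,11.8,0,0,0.07,255],[5.7,-0.7,11.8,0,0,0.07,255]]';  python3 -m jog '[[0,0,0.6,0,0,0,255],[0,0,1.2,0,0,0,255],[0,0,1.6,0,0,0,255],[0,0,1.6,0,0,0,255]]'; python3 - <<'E'
from h import *
b=snap("scene","scene6")
cv2.imwrite("pics/crop6.png",cv2.resize(b[120:220,220:340,::-1],None,fx=6,fy=6,interpolation=2))
E
python3 d.py 0.591 0.04 -0.024 -0.07
```

```text
t: 6.55
tool_pos: [0.5876, 0.0284, -0.0035]
tool_rot: [-2.292, -2.141, 0.009]
contact_force: [-0.3, -0.2, -0.7]
opening: 0.0001
t: 6.88
tool_pos: [0.5874, 0.0283, -0.0196]
tool_rot: [-2.292, -2.141, 0.009]
contact_force: [-0.1, 0.3, -0.5]
opening: -0.0001
t 6.93 pos [ 0.5877  0.0283 -0.0192] F [ 0.2  0.5 -0.2] q6 -0.01
[1.19 0.26 0.48] [-0.007  0.001  0.002]
```

View pics/crop6.png

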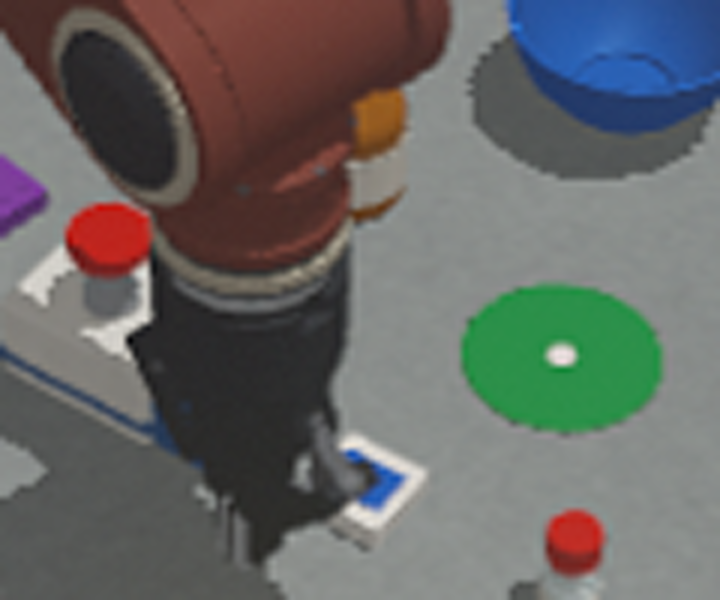

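```bash
python3 - <<'E'
from h import *
for p in((263.7,214.5),(257,212),(259,213)):print(ray("scene",p,.01).round(4))
X=np.array([.5877,.0283,.01]);a=-.07
for s,t in((1,-1),(1,1),(-1,-1)):
  for hw in (.0145,.0):
    print(s,t,hw,proj("scene",[X+s*hw*np.array([np.cos(a),np.sin(a),0])+t*.011*np.array([-np.sin(a),np.cos(a),0])]).round(1))
E
```

```text
[0.5973 0.0262 0.01  ]
[0.5798 0.0206 0.01  ]
[0.5856 0.0217 0.01  ]
1 -1 0.0145 [[262.1 217.7]]
1 -1 0.0 [[258.2 214.3]]
1 1 0.0145 [[268.7 213. ]]
1 1 0.0 [[264.8 209.7]]
-1 -1 0.0145 [[254.3 210.9]]
-1 -1 0.0 [[258.2 214.3]]
```

```bash
python3 -m jog '[[0,0.2,0.2,0,0,0,255],[0.3,0.35,0.4,0,0,0,255],[0.8,0.35,0.4,0,0,0,255],[1.2,0.35,0.4,0,0,0,255],[1.6,0.35,0.4,0,0,0,255],[2.0,0.35,0.4,0,0,0,255],[2.4,0.35,0.4,0,0,0,255],[2.8,0.35,0.4,0,0,0,255]]'; python3 d.py 0.601 0.155 -0.0235 -0.07
```

```text
t: 7.6
tool_pos: [0.5943, 0.0536, -0.0223]
tool_rot: [-2.296, -2.142, 0.009]
contact_force: [0.3, 0.6, 0.7]
opening: 0.0002
t 7.6 pos [ 0.5943  0.0536 -0.0223] F [0.3 0.6 0.7] q6 0.04
[10.16 -0.04  0.08] [-0.005  0.004  0.001]
```

```bash
python3 -m jog '[[0.4,0,0,0,0,0,255],[0.8,0,0,0,0,0,255],[1.2,0,0,0,0,0,255],[1.6,0,0,0,0,0,255],[2.0,0,0,0,0,0,255],[2.4,0,0,0,0,0,255],[2.8,0,0,0,0,0,255],[3.2,0,0,0,0,0,255]]'; python3 -m jog '[[0.4,0,0,0,0,0,255],[0.8,0,0,0,0,0,255],[1.2,0,0,0,0,0,255],[1.6,0,0,0,0,0,255],[2.0,0,0,0,0,0,255],[2.4,0,0,0,0,0,255],[2.8,0,0,0,0,0,255],[3.2,0,0,0,0,0,255]]'; python3 - <<'E'
from h import *
b=snap("scene","scene7");a=snap("top","top7")
cv2.imwrite("pics/crop7.png",np.hstack([cv2.resize(b[130:230,240:350,::-1],None,fx=4,fy=4,interpolation=2),cv2.resize(a[140:240,165:255,::-1],None,fx=4,fy=4,interpolation=2)]))
E
python3 d.py 0.601 0.18 -0.0235 -0.07
```

```text
t: 8.27
tool_pos: [0.5963, 0.0862, -0.0226]
tool_rot: [-2.296, -2.142, 0.01]
contact_force: [0.6, 0.2, 0.4]
opening: 0.0001
t: 8.93
tool_pos: [0.5985, 0.1185, -0.0227]
tool_rot: [-2.296, -2.142, 0.01]
contact_force: [-0.9, -0.1, -0.8]
opening: -0.0
t 9.03 pos [ 0.5985  0.1187 -0.0227] F [ 0.5 -0.9  0.5] q6 0.14
[ 6.13 -0.17  0.06] [-0.005  0.003  0.002]
```

View pics/crop7.png

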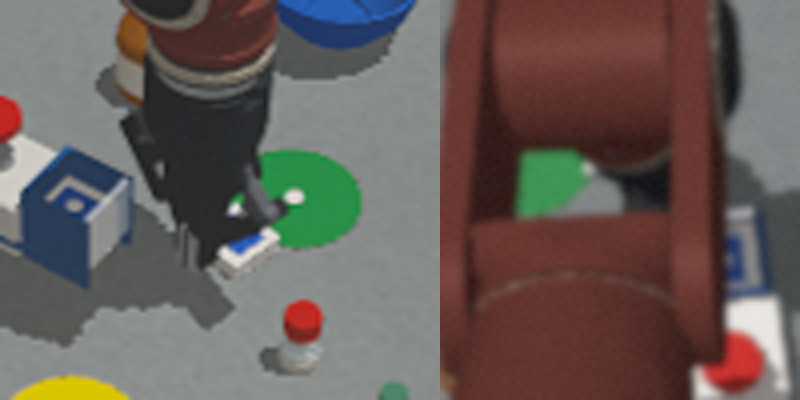

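The cartridge is moving in front of the fingers toward the green spot, at about crop (250,250). I'll stop about 7 mm short, lift, measure and then nudge.

```bash
python3 -m jog '[[0.4,-0.1,0,0,0,0,255],[0.8,-0.1,0,0,0,0,255],[1.2,-0.1,0,0,0,0,255],[1.6,-0.1,0,0,0,0,255],[2.0,-0.1,0,0,0,0,255],[2.4,-0.1,0,0,0,0,255],[2.8,-0.1,0,0,0,0,255],[3.2,-0.1,0,0,0,0,255]]'; python3 -m jog '[[0.4,0,0,0,0,0,255],[0.8,0,0,0,0,0,255],[1.2,0,0,0,0,0,255],[1.6,0,0,0,0,0,255],[1.9,0,0,0,0,0,255],[2.1,0,0,0,0,0,255],[2.1,0,0,0,0,0,255]]'; python3 -m jog '[[-0.5,0,0,0,0,0,255],[-2,0,0,0,0,0,255],[-5,0,-2,0,0,0,255],[-9,0,-4,0,0,0,255],[-13,0,-4,0,0,0,255],[-14,0,-4,0,0,0,255],[-14,0,-4,0,0,0,255]]'
cat > m.py <<'E'
from h import *
import sys
b=snap("scene","s"+sys.argv[1]);a=snap("top","t"+sys.argv[1])
cv2.imwrite(f"pics/crop{sys.argv[1]}.png",np.hstack([cv2.resize(b[130:230,240:350,::-1],None,fx=4,fy=4,interpolation=2),cv2.resize(a[130:230,150:240,::-1],None,fx=4,fy=4,interpolation=2)]))
for n,i,w in(("scene",b,(280,345,150,210)),("top",a,(160,215,150,205))):
    u0,u1,v0,v1=w; h=cv2.cvtColor(i,cv2.COLOR_RGB2HSV)[v0:v1,u0:u1]
    m=cv2.inRange(h,(100,120,60),(125,255,255)); c=max(cv2.findContours(m,0,2)[0],key=cv2.contourArea)
    P=cv2.boxPoints(cv2.minAreaRect(c)); M=cv2.moments(cv2.convexHull(c)); ctr=(M["m10"]/M["m00"]+u0,M["m01"]/M["m00"]+v0)
    print(n,"label",m.sum()//255,np.round(ctr,1),ray(n,ctr,.013).round(4),[ray(n,p+[u0,v0],.013)[:2].round(3).tolist() for p in P])
E
python3 m.py 8;python3 d.py 0.601 0.172 -0.0235 -0.07
```

```text
t: 9.7
tool_pos: [0.5998, 0.1511, -0.0228]
tool_rot: [-2.295, -2.143, 0.009]
contact_force: [-0.3, -0.1, 0.6]
opening: 0.0004
t: 10.28
tool_pos: [0.6012, 0.1725, -0.0229]
tool_rot: [-2.294, -2.144, 0.009]
contact_force: [0.8, -0.6, 0.4]
opening: -0.0005
t: 10.87
tool_pos: [0.5918, 0.029, 0.0181]
tool_rot: [-2.301, -2.139, 0.009]
contact_force: [-0.5, -0.2, -0.3]
opening: 0.0001
scene label 45 [312.9 177.4] [0.6057 0.2046 0.013 ] [[0.593, 0.195], [0.589, 0.216], [0.619, 0.214], [0.623, 0.193]]
top label 35 [188.  176.5] [0.6017 0.2053 0.013 ] [[0.605, 0.213], [0.606, 0.198], [0.598, 0.197], [0.598, 0.213]]
t 10.97 pos [0.5914 0.0321 0.0172] F [-0.1  0.3  0.5] q6 0.0
[14.03  0.    4.03] [-0.006  0.003  0.   ]
```

View pics/crop8.png

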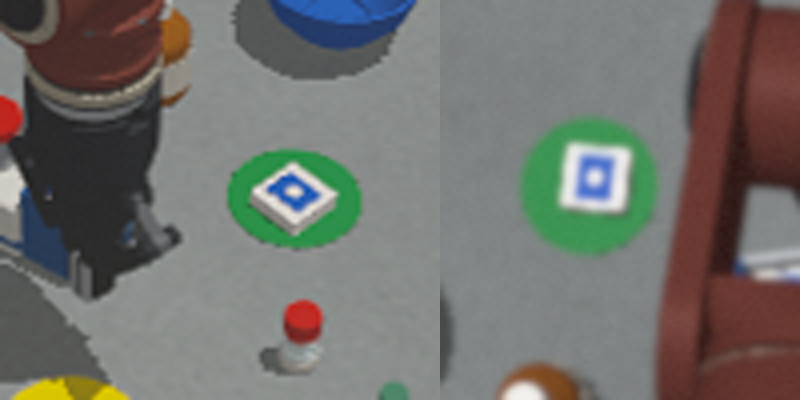

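Cartridge at about (0.606,0.204), spot at (0.6035,0.211). It needs another 7 mm in +y and about 2 mm in -x.

```bash
python3 -m jog '[[3,0.3,2,0,0,0,255],[6,0.3,4,0,0,0,255],[9,0.3,4,0,0,0,255],[11.5,0.3,4,0,0,0,255],[12.5,0.3,4,0,0,0,255],[13,0.3,4,0,0,0,255],[13,0.3,4,0,0,0,255]]'; python3 d.py 0.6025 0.1725 -0.0235 -0.07;python3 d.py 0.600 0.180 -0.0235 -0.07
```

```text
t: 11.55
tool_pos: [0.6029, 0.1628, -0.0234]
tool_rot: [-2.293, -2.143, 0.01]
contact_force: [-0.1, 0.3, 0.1]
opening: 0.0
t 11.55 pos [ 0.6029  0.1628 -0.0234] F [-0.1  0.3  0.1] q6 0.21
[ 0.97 -0.11  0.01] [-0.006  0.003  0.002]
t 11.55 pos [ 0.6029  0.1628 -0.0234] F [-0.1  0.3  0.1] q6 0.21
[ 1.7  -0.41  0.01] [-0.006  0.003  0.002]
```

```bash
python3 -m jog '[[0.4,0,0,0,0,0,255],[0.7,0,0,0,0,0,255],[0.95,0,0,0,0,0,255],[1.15,-0.1,0,0,0,0,255],[1.35,-0.2,0,0,0,0,255],[1.55,-0.3,0,0,0,0,255],[1.7,-0.4,0,0,0,0,255],[1.7,-0.4,0,0,0,0,255]]'; python3 -m jog '[[-0.5,0,0,0,0,0,255],[-2,0,0,0,0,0,255],[-5,0,-2,0,0,0,255],[-8,0,-5,0,0,0,255],[-12,0,-9,0,0,0,255],[-16,0,-12,0,0,0,255],[-20,0,-12,0,0,0,255],[-20,0,-12,0,0,0,255]]'
python3 m.py 9
```

```text
t: 12.22
tool_pos: [0.5998, 0.1802, -0.0234]
tool_rot: [-2.293, -2.143, 0.01]
contact_force: [0.2, 0.1, 0.5]
opening: 0.0004
t: 12.88
tool_pos: [0.5884, -0.0242, 0.1009]
tool_rot: [2.296, 2.14, -0.007]
contact_force: [0.6, -0.1, -0.0]
opening: 0.0001
scene label 46 [314.4 175.5] [0.6039 0.2127 0.013 ] [[0.591, 0.203], [0.587, 0.225], [0.618, 0.221], [0.622, 0.2]]
top label 33 [184.9 177.1] [0.5999 0.2132 0.013 ] [[0.596, 0.222], [0.605, 0.221], [0.603, 0.204], [0.594, 0.206]]
```

View pics/crop9.png

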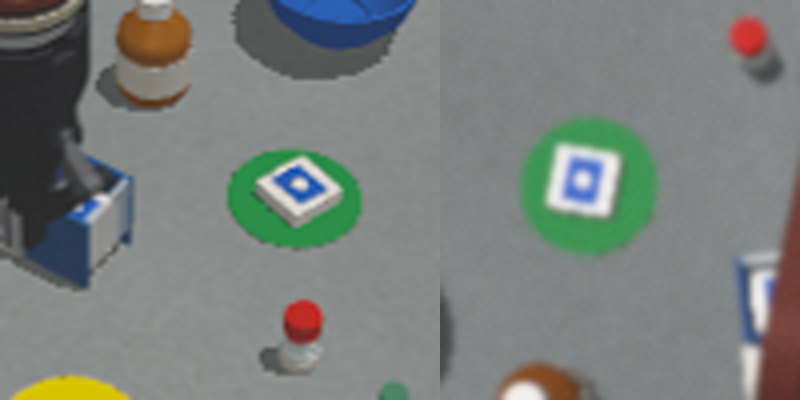

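```bash
python3 - <<'E'
from h import *
print(ray("scene",(314.6,175.7),.013),ray("top",(185.5,175),.013))
for f in("t8","t9"):
    a=cv2.cvtColor(cv2.imread(f"pics/{f}.png"),cv2.COLOR_BGR2HSV)[155:198,165:208]
    g=cv2.inRange(a,(45,80,40),(85,255,255)); n,l,s,c=cv2.connectedComponentsWithStats(g); g=(l==1+s[1:,4].argmax()).astype(np.uint8)
    cs=cv2.findContours(g,0,2)[0]; hull=cv2.convexHull(np.vstack(cs)); disc=np.zeros_like(g); cv2.fillPoly(disc,[hull],1)
    hole=cv2.morphologyEx(disc-g,cv2.MORPH_OPEN,np.ones((4,4)))
    for k,m,z in(("disc",disc,0),("tile",hole,.013)):
        M=cv2.moments(m,True); p=(M["m10"]/M["m00"]+165,M["m01"]/M["m00"]+155); print(f,k,M["m00"],np.round(p,1),ray("top",p,z).round(4))
E
```

```text
[0.60480792 0.21247188 0.013     ] [0.60543582 0.21188008 0.013     ]
t8 disc 928.0 [186.6 176.1] [0.6045 0.2117 0.    ]
t8 tile 310.0 [189.5 175.2] [0.6052 0.2015 0.013 ]
t9 disc 930.0 [186.7 176.1] [0.6045 0.2115 0.    ]
t9 tile 311.0 [186.6 175.9] [0.6032 0.2089 0.013 ]
```

```bash
python3 - <<'E'
from h import *
import cv2
a=get_image("top");b=get_image("scene")
print(blobs(a,(0,150,80),(6,255,255),20),blobs(b,(0,150,80),(6,255,255),20),blobs(b,(125,80,60),(160,255,255)), get_obs()["contact_force"].round(1))
print(finish_job())
E
```

```text
[([223, 135, 8, 9, 55], [226.6, 138.7])] [([311, 205, 9, 10, 74], [315.2, 209.7])] [([208, 145, 17, 16, 171], [216.6, 152.3]), ([178, 185, 21, 16, 213], [188.0, 192.9])] [-0.5  0.3 -0.3]
the job is handed in; nothing more can be done
None
```

The job is handed in at about 13 s of robot time. I pressed the plunger once to its hard stop: about 22 mm of travel, with force rising to about 16 N. It came back up, and one cartridge came out. I then pushed that cartridge with the shut fingertips onto the green spot, in one long push and a short corrective nudge, and backed the arm off.

- **Placing:** the last camera estimates put the cartridge within about 1 to 3 mm of the spot's centre. The methods disagree by 2 to 5 mm. The outlier is a rough mask of the blue label in the top view, about 5 mm off along x, which I set aside because the tile outline and the second camera agreed with each other.
- **Other things:** the vial was at its starting pixel position in both cameras. The wrist force was near zero, so the arm was touching nothing. I did not run a numerical before-and-after check on the remaining bystanders or on the cartridges still in the magazine. The later pictures showed nothing disturbed.
- **Disagreement with the description:** with the jaws shut, the fingertips met the plunger about 38 mm higher than the stated tool frame implied. I set the heights from the contact force instead. A sideways force of up to 7 N appeared while pressing, and I did not explain it.

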